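# Shut the denture pot with its nested lids, then lift the outer cover off alone

### The job

Slide the nested pair of lids out of the open mouth of the dock by the inner lid's knob, carry it to the white pot with the denture in it, lower it (do not drop it) until the inner lid is fully seated in the pot's mouth with the cover still on it, and let go. Then take the outer cover by its upright collar and lift it straight off alone, leaving the inner lid seated and undisturbed, and finish while still holding the cover roughly level in the gripper, with its underside at least 4 cm clear above the top of the inner lid's knob. Do not take the cover off before the inner lid is seated, do not shove the pot about, and leave the small cup and the dropper bottle where they stand.

Things in the scene. Friction and masses are not known exactly. Their poses are not given: they have to be found in the camera images.
- dock: Fixed open-fronted holder, parking place of the lids. Floor plate 160x130 mm, 6 mm thick, x -102 to +58 mm. Side walls 106 mm apart inside, from x -28 to +56; on each a lip reaching 12 mm in over the cover's rim, underside 31, top 35 mm above the bench: lids cannot rise here. Origin on the bench under the parking spot; z up; its mouth looks along its own -x, towards the robot within 25 degrees.
- dock_out (a point): Point on the dock's floor plate top, 90 mm along the dock's -x from its origin: with the lids' axis here they are clear of the lips and may be lifted. On the way the lids pass low guides 17 mm high. Dock and pot may have changed sides.
- pot: Loose white round pot, 0.7 kg, outer diameter 88 mm (91 at a low bead), height 46, mouth diameter 80, floor 5 mm thick. Origin: centre of its underside; z up. A pink denture lies in it and is cleared by the lid. With the inner lid fully seated, that lid's origin lies 36 mm above the pot's, on the same axis (side play 2.5 mm).
- inner_lid: Grey round inner lid, about 0.13 kg. Origin: centre of its plug's underside; z up. Above origin: plug 0-10 mm (diameter 75, tapered to 69 at the foot), flange 10-18 (diameter 88, rests on the pot's rim), steel stem 18-50 (diameter 18), black round knob 50-78. Starts in the dock on the floor plate (origin 6 mm above the bench), within 8 mm of the parking spot along x, the cover nested on it.
- inner_knob (a point): Middle of the inner lid's black round knob: diameter 26 mm, 28 mm high, 64 mm above the lid's origin. The whole knob stands above the cover's collar (2 mm gap below it). Lifting the knob lifts both lids.
- cover: Bare-metal outer cover, about 0.09 kg, loose on the inner lid (2 mm side play, no latch). Origin: centre of its skirt's lower edge; z up. Skirt 0-7 mm (diameter 100 outside, 92 inside), flat top 7-11 with a 36 mm hole, upright collar 11-37. Nested, its origin lies 11 mm above the inner lid's. It must rise 67 mm from there before its lower edge is level with the knob's top.
- cover_collar (a point): Centre of the upper edge of the cover's upright round collar: outer diameter 44 mm, inner 36, 26 mm high, 37 mm above the cover's origin. Inner stem and knob pass freely up through it; the knob stands 30 mm above it, between fingers that hold the collar from outside.
- cup_1: Small loose white mixing cup, 55 mm across, 50 mm high; a bystander between dock and pot. Origin: centre of its underside.
- dropper: Small loose white dropper bottle, 26 mm across, 58 mm high; a bystander between dock and pot. Origin: centre of its underside.
Mind the look-alikes: they are no part of the job. There is more than one size of the inner_lid; the one meant has the size given above. Leave any blue look-alike of the dock alone.

How it is judged:
By the outcome, as a careful person would: the job done as asked, in the order asked, and still so for the second after the job is handed in, while the arm keeps its last pose, push and grip.
It also fails if it takes over 54 s, if anything falls off the work surface, if the arm or the gripper's body presses on something with over 40 N, if the wrist force passes 120 N, or if a joint passes its speed limit or range.

### The arm

A 7-joint arm with a two-finger parallel gripper is mounted at the origin on the work surface; the furniture and walls round the work are solid. World frame = base frame: x ahead of the robot, y to its left, z up, the work surface at z = 0. Lengths are in m, angles in rad, forces in N, time in s.
With the tool pointing down it reaches from about 0.425 to 0.825 m from the base axis. Payload 3.6 kg.
Tool frame: the origin (TCP) lies at the very end of the fingers, on their centre line; the grasp point (between the pads) lies 19 mm behind it; z points along the fingers, y is the line along which they close (so a half turn about z gives the same grasp; the last joint's range is limited). The gripper opens to 93 mm and grips with 3 to 60 N. Pads are 15 mm wide; open, the fingers measure 128 mm over their backs; the gripper's body (75 mm by 188 mm) begins 65 mm behind the grasp point.
Start: joints at [-0.026, 0.615, -0.013, 1.423, 0.008, 1.103, -0.04], TCP at [0.65, 0, 0.19] pointing down, gripper open.
Joint ranges: [-3.12, 3.12], [-0.3, 2.06], [-1.34, 1.32], [0.26, 2.42], [-1.36, 4.5], [0.01, 1.98], [-2.84, 2.84]. Speed limits (rad/s): [2.79, 2.79, 3.14, 3.14, 3.14, 3.14, 3.14].

### API

Orientations are given as a unit quaternion [w, x, y, z].
In Python, from bench import readout, capture, manip gives the robot as it stands.
- The arm moves only by the tool servo_tool, never from a script. Its argument "series" is a list of rows, each a list of 2 entries, a list of its own where there are three numbers: the shift along the tool's x, y, z scaled (see below), then the turn, a rotation vector about the tool's x, y, z scaled (see below). In form: [[[dx, dy, dz], [ax, ay, az]], ...]. A call has exactly 5 rows; each row shifts and turns the commanded pose from where the row before left it, along the tool's axes as they then stand; what a row does not reach is not made up. The controller multiplies each number of a shift by 2.5 cm and each number of a turn by 0.08 rad. A row lasts 1/12 s, in which the tool goes at most 41.7 mm and 7.16 degrees, less where a joint would pass 70% of its speed; a pose out of reach is approached as far as the arm can. A call with a number of a shift or a turn outside -1 to 1 is refused whole. A call with a gripper value outside its range is refused whole. "hand" is the closure, from -1 (fully open) to 1 (shut), set as the call begins (left out, the last holds). The fingers move at their own pace and stop on an object; the grip force is fixed at half the most. Time passes only in rows, so rows that do not move let the fingers close, or fill a call up. It gives the time, the measured TCP pose, the force, the opening and the grip force at its end, in the units of the state.
- readout.observe(): the state, without advancing time (a new reading comes with each control period).
- capture(name): name is "scene" or "side" or "wrist"; returns a dict with "pixels" (420x560x3 uint8, red, green, blue), "fov_y" (degrees; the focal length in pixels is half the picture's height over the tangent of half this angle, whatever the lens; pixels are square), "cx", "cy" (the principal point, pixels), "R" (3x3) and "t" (3): a world point X has camera coordinates R X + t. Camera axes: x right, y down, z forward; pixel columns grow to the right and rows downward; lengths in m; the calibration is good to about 2 mm. A picture is of the moment at which its call begins. There is no depth.
- manip.finish_job(): hands the job in; it is judged then, once.
The state is a dict: "t": time; "qpos": joint angles; "joint_velocities": joint speeds; "effort": joint torques, N m; "eef_pos": TCP position; "tool_rot": TCP orientation; "force": force on the tool from outside, world axes, zero at the start; "torque": the same for the moment, N m; "opening": finger opening in m; "finger_force": force on a finger pad.
Only numpy, scipy, OpenCV 4.12 (cv2) and the standard library are available. Lean on these libraries where they do the work, as an engineer would, in place of code of your own. Each camera call takes 0.05 s, during which the arm holds its last target. There are 200 camera calls.

## Working session

There is one attempt and no reset: what is moved stays moved. The work goes in short steps, Python scripts to look and compute and a tool call to move; the robot and the scene stay as the last step left them, time stands still between calls to the robot, and variables do not carry over. Pictures are saved under pics/ and viewed, at most 10 in all, crops included, and the job is handed in when it is done.

Besides the shell and the picture viewer there is one more tool, called after "Request:" as name(argument=value, ...) on one line, values as JSON. servo_tool: Moves the arm, as the interface text tells. Shifts and turns lie within -1 to 1; 1 stands for 2.5 cm of shift or 0.08 rad of turn. Its arguments: {"type":"object","properties":{"series":{"type":"array"},"hand":{"type":"number"}},"required":["series"]}

```bash
mkdir -p pics
cat > h.py <<'E'
import numpy as np, cv2, pickle
from bench import readout, capture, manip
def snap(n,f):
    c=capture(n); cv2.imwrite(f'pics/{f}.png',np.array(c['pixels'])[:,:,::-1]); pickle.dump(c,open(f'pics/{f}.pkl','wb')); return c
def load(f): return pickle.load(open(f'pics/{f}.pkl','rb'))
def foc(c): return 210/np.tan(np.radians(c['fov_y'])/2)
def ray(c,u,v):
    R=np.array(c['R']);t=np.array(c['t']);f=foc(c)
    return -R.T@t, R.T@np.array([(u-c['cx'])/f,(v-c['cy'])/f,1])
def atz(c,u,v,z):
    o,d=ray(c,u,v); return o+d*(z-o[2])/d[2]
def proj(c,X):
    p=np.array(c['R'])@np.array(X)+np.array(c['t']); return foc(c)*p[:2]/p[2]+[c['cx'],c['cy']]
def circ(c,x,y,z,r):
    return np.array([proj(c,[x+r*np.cos(a),y+r*np.sin(a),z]) for a in np.linspace(0,2*np.pi,60)])
E
python3 - <<'E'
from h import *
ims=[]
for n in ['scene','side','wrist']:
    c=snap(n,n+'0'); print(n,c['fov_y'],c['cx'],c['cy'],-np.array(c['R']).T@np.array(c['t']),c['R'][2])
s=readout.observe(); print(s)
E
```

```text
scene 46.004348953116114 280.400293667267 205.5869895961848 [-0.23004283  0.38705252  0.98038173] [ 0.58728058 -0.35219427 -0.72873913]
side 48.602406932208666 281.2235321761491 209.83618483065902 [ 0.02217095 -0.70230294  0.43796601] [ 0.50628774  0.75473638 -0.41718788]
wrist 60.749666466941804 278.2163400972799 210.41658842781936 [0.64938994 0.07780225 0.38350986] [-0.00262848 -0.28106843 -0.95968413]
{'t': 0.15, 'qpos': array([-0.0264878 ,  0.61569303, -0.01259817,  1.42451076,  0.00812661,
        1.10337629, -0.04040522]), 'joint_velocities': array([ 0.00042516, -0.0018675 ,  0.00094702, -0.00573995,  0.0017913 ,
       -0.00135802,  0.00029505]), 'effort': array([ 1.13936116e-03, -4.59350109e+01,  2.09416850e-01, -1.65943640e+01,
       -6.11101720e-02,  1.81601685e-02,  1.63591380e-04]), 'eef_pos': array([ 6.49353031e-01, -1.16914482e-05,  1.89056654e-01]), 'tool_rot': array([-6.66691246e-04,  7.07091093e-01,  7.07121806e-01, -7.02360988e-04]), 'force': array([ 0.34437418,  0.30240607, -0.08322885]), 'torque': array([-0.02142841, -0.01889726,  0.04793721]), 'finger_force': 0.0, 'opening': 0.09284959322133608}
```

View pics/scene0.png

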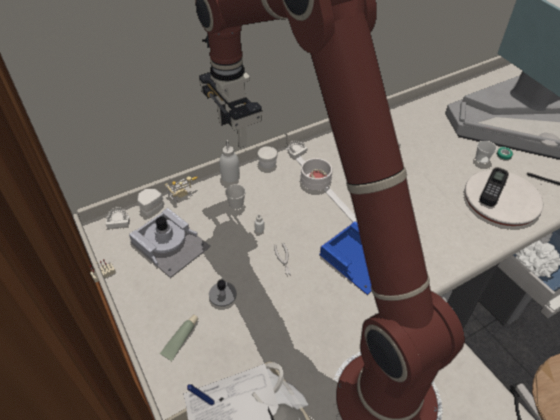

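View pics/side0.png

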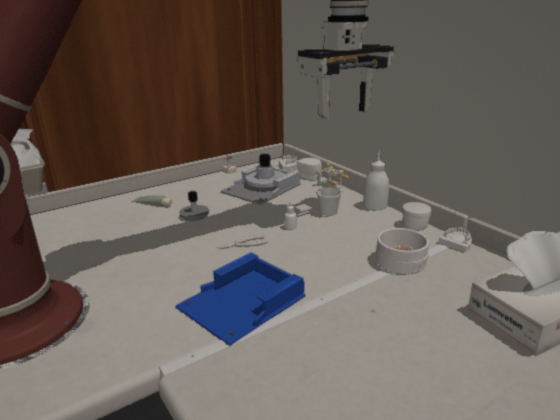

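Scene: dock with lids around (165,235), knob (162,222). White pot with denture at (316,176). Small look-alike lid at (222,292), blue decoy dock at (360,255). In the side view the knob is at (265,160) and the pot at (402,250). Next, enlarged crops.

Run:
```python
import cv2,numpy as np
s=cv2.imread('pics/scene0.png');d=cv2.imread('pics/side0.png')
k=lambda i,u,v,z=4:cv2.resize(i[v:v+75,u:u+100],None,fx=4,fy=4,interpolation=cv2.INTER_CUBIC)
cv2.imwrite('pics/m1.png',np.vstack([np.hstack([k(s,120,203),k(s,265,140)]),np.hstack([k(d,215,140),k(d,355,210)])]))
```

```text
(no output)
```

View pics/m1.png

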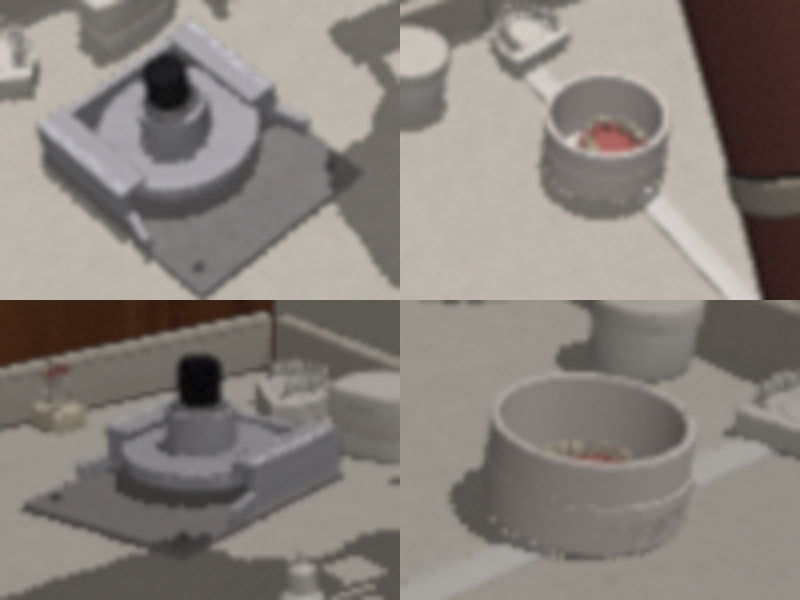

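Run:
```python
from h import *
a=load('scene0');b=load('side0')
def tri(p,q):
    A=[];B=[]
    for c,(u,v) in((a,p),(b,q)):
        o,d=ray(c,u,v);d/=np.linalg.norm(d);P=np.eye(3)-np.outer(d,d);A.append(P);B.append(P@o)
    return np.linalg.lstsq(np.vstack(A),np.hstack(B),rcond=None)[0]
print('knob tri',tri((161.75,223.25),(265,160.25)),atz(a,161.75,223.25,.07),atz(b,265,160.25,.07))
print('pot',tri((316.5,168.75),(403.4,240)),atz(a,316.5,168.75,.046),atz(b,403.4,240,.046))
F=atz(a,170.75,276.75,.006);G=atz(a,210,245.5,.006);print('mouth edge scene',F,G,np.linalg.norm(F-G))
F2=atz(b,215+25/4,140+207/4,.006);G2=atz(b,215+180/4,140+255/4,.006);print('side',F2,G2,np.linalg.norm(F2-G2))
for P,Q in((F,G),(F2,G2)):
    e=(Q-P)/np.linalg.norm(Q-P); m=np.array([e[1],-e[0]]); m=m if m[0]<0 else -m
    o=(P+Q)[:2]/2-m*.102; print('mouth dir',m,np.degrees(np.arctan2(-m[1],-m[0])),'origin',o)
print('cup guess',atz(a,236,206,0),'drop',atz(a,259,232,0),atz(b,290,227,0),atz(b,329,213,0))
```

```text
knob tri [0.59897644 0.22704285 0.07034599] [0.59732974 0.22741667 0.07      ] [0.60215093 0.23019737 0.07      ]
pot [ 0.59744764 -0.22513018  0.04489355] [ 0.59414577 -0.22319021  0.046     ] [ 0.59890648 -0.22527933  0.046     ]
mouth edge scene [0.48550041 0.25932297 0.006     ] [0.52508958 0.13872244 0.006     ] 0.12693222830150128
side [0.48802168 0.25399638 0.006     ] [0.52603213 0.13580474 0.006     ] 0.12415336692073879
mouth dir [-0.95011749 -0.31189223] 18.173301873231225 origin [0.60220698 0.23083572]
mouth dir [-0.95198096 -0.30615724] 17.82779991910655 origin [0.60412896 0.2261286 ]
cup guess [0.61899419 0.0184031  0.        ] drop [0.50686498 0.00875753 0.        ] [0.52002406 0.00818438 0.        ] [0.62941933 0.01323438 0.        ]
```

Request:
servo_tool(series=[[[0.9,-0.2,0],[0,0,0]],[[0.9,-0.2,0],[0,0,0]],[[0.9,-0.2,0],[0,0,0]],[[0.9,-0.2,0],[0,0,0]],[[0.9,-0.2,0],[0,0,0]]], hand=-1)

```text
t: 0.57
eef_pos: [0.6243, 0.1134, 0.1895]
tool_rot: [-0.0, 0.707, 0.707, -0.0]
force: [-0.4, 0.4, -0.2]
opening: 0.0933
finger_force: 0.0
```

Request:
servo_tool(series=[[[0.9,-0.2,0],[0,0,0]],[[0.9,-0.2,0],[0,0,0]],[[0.9,-0.2,0],[0,0,0]],[[0.9,-0.2,0],[0,0,0]],[[0,0,0],[0,0,0]]])

```text
t: 0.98
eef_pos: [0.6023, 0.2103, 0.1895]
tool_rot: [-0.003, 0.704, 0.71, 0.001]
force: [-0.6, 1.3, 0.3]
opening: 0.0926
finger_force: 0.0
```

Request:
servo_tool(series=[[[0.3,0,0],[0,0,0]],[[0,0,0],[0,0,0]],[[0,0,0],[0,0,0]],[[0,0,0],[0,0,0]],[[0,0,0],[0,0,0]]])

```text
t: 1.4
eef_pos: [0.6054, 0.2084, 0.1899]
tool_rot: [0.0, 0.708, 0.706, -0.0]
force: [0.3, -1.5, -0.1]
opening: 0.0932
finger_force: 0.0
```

Run:
```python
from h import *
c=snap('wrist','w1');s=readout.observe();print(s['eef_pos'],s['tool_rot'],-np.array(c['R']).T@np.array(c['t']))
for P in [(.599,.2275,.084),(.599,.2275,.054)]:print(proj(c,P))
```

```text
[0.60533652 0.20864603 0.18993482] [ 2.39461693e-04  7.07785359e-01  7.06427478e-01 -2.16435506e-04] [0.60529109 0.2863741  0.38444741]
[271.11486307 177.30177881]
[271.74033276 171.07897493]
```

View pics/w1.png

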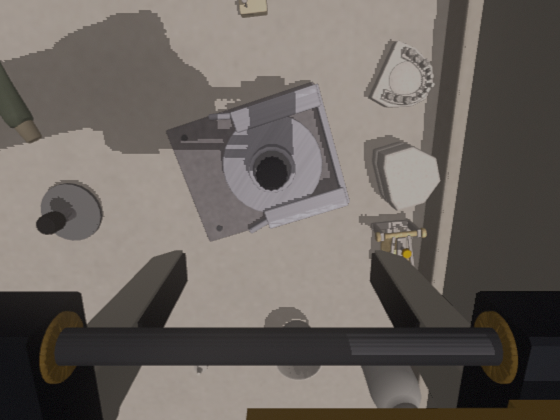

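The wrist view shows the knob at about (271,174) with the collar around it, agreeing with (0.599, 0.229). Going down.

Request:
servo_tool(series=[[[0.4,-0.13,0.6],[0,0,0]],[[0.42,-0.12,0.6],[0,0,0]],[[0,0,0.8],[0,0,0]],[[0,0,0.8],[0,0,0]],[[0,0,0.6],[0,0,0]]])

```text
t: 1.87
eef_pos: [0.5982, 0.2298, 0.1034]
tool_rot: [-0.0, 0.707, 0.707, -0.001]
force: [0.5, -0.5, -0.1]
opening: 0.0934
finger_force: 0.0
```

Request:
servo_tool(series=[[[0,0,0.6],[0,0,0]],[[0,0,0.6],[0,0,0]],[[0,0,0.4],[0,0,0]],[[0,0,0],[0,0,0]],[[0,0,0],[0,0,0]]])

```text
t: 2.28
eef_pos: [0.5987, 0.2301, 0.0648]
tool_rot: [-0.0, 0.707, 0.707, -0.0]
force: [0.1, 0.0, -0.2]
opening: 0.0934
finger_force: 0.0
```

Run:
```python
from h import *
s=readout.observe();print(s['eef_pos'],s['tool_rot'])
a=snap('scene','s2');b=snap('side','d2')
k=lambda n,u,v:cv2.resize(cv2.imread(f'pics/{n}.png')[v:v+120,u:u+80],None,fx=5,fy=5,interpolation=cv2.INTER_CUBIC)
cv2.imwrite('pics/m2.png',np.hstack([k('s2',120,150),k('d2',225,100)]))
```

```text
[0.59873792 0.23011741 0.06475745] [-1.14584303e-04  7.07274211e-01  7.06939217e-01 -3.46033446e-04]
```

View pics/m2.png

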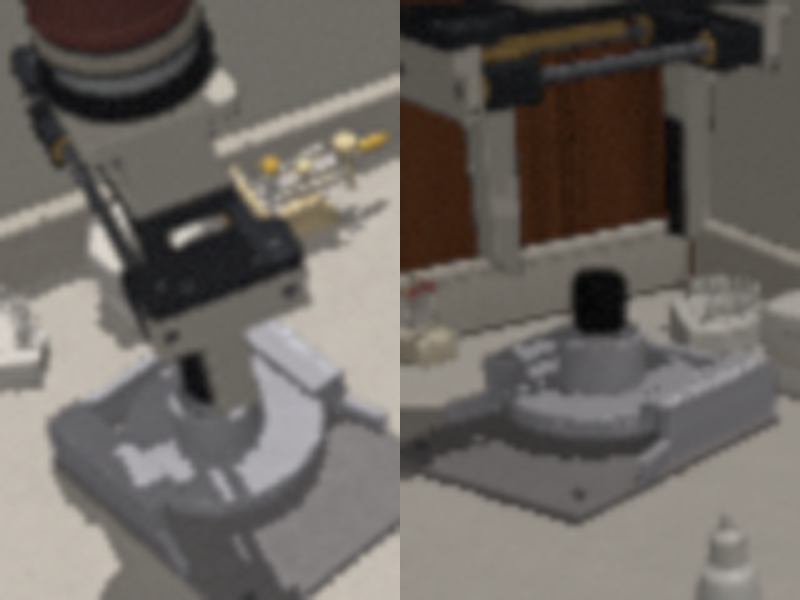

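Fingers straddle the knob with nothing in the way. Lowering 6 mm, then closing.

Request:
servo_tool(series=[[[0,0,0.25],[0,0,0]],[[0,0,0],[0,0,0]],[[0,0,0],[0,0,0]],[[0,0,0],[0,0,0]],[[0,0,0],[0,0,0]]])

```text
t: 2.8
eef_pos: [0.5989, 0.2306, 0.059]
tool_rot: [0.0, 0.707, 0.707, 0.0]
force: [0.8, -0.1, -0.4]
opening: 0.0931
finger_force: 0.0
```

Request:
servo_tool(series=[[[0,0,0],[0,0,0]],[[0,0,0],[0,0,0]],[[0,0,0],[0,0,0]],[[0,0,0],[0,0,0]],[[0,0,0],[0,0,0]]], hand=1)

```text
t: 3.22
eef_pos: [0.5987, 0.2305, 0.0587]
tool_rot: [-0.0, 0.707, 0.707, 0.0]
force: [-0.6, -0.4, -0.1]
opening: 0.0642
finger_force: 0.0
```

Request:
servo_tool(series=[[[0,0,0],[0,0,0]],[[0,0,0],[0,0,0]],[[0,0,0],[0,0,0]],[[0,0,0],[0,0,0]],[[0,0,0],[0,0,0]]])

```text
t: 3.63
eef_pos: [0.5987, 0.2306, 0.0587]
tool_rot: [-0.0, 0.707, 0.707, -0.0]
force: [0.7, -0.2, 0.2]
opening: 0.031
finger_force: 0.0
```

Request:
servo_tool(series=[[[0,0,0],[0,0,0]],[[0,0,0],[0,0,0]],[[0,0,0],[0,0,0]],[[0,0,0],[0,0,0]],[[-0.05,-0.15,0],[0,0,0]]])

```text
t: 4.05
eef_pos: [0.5955, 0.2294, 0.0587]
tool_rot: [0.0, 0.707, 0.707, 0.0]
force: [0.1, 0.2, -0.2]
opening: 0.0007
finger_force: 0.0
```

Request:
servo_tool(series=[[[-0.1,-0.3,0],[0,0,0]],[[-0.1,-0.3,0],[0,0,0]],[[-0.1,-0.3,0],[0,0,0]],[[-0.1,-0.3,0],[0,0,0]],[[-0.1,-0.3,0],[0,0,0]]])

```text
t: 4.47
eef_pos: [0.5564, 0.2164, 0.0588]
tool_rot: [-0.0, 0.707, 0.707, -0.0]
force: [0.7, 0.4, -0.6]
opening: 0.0001
finger_force: 0.0
```

The fingers closed on nothing. Looking.

Run:
```python
from h import *
a=snap('scene','s3');b=snap('side','d3');snap('wrist','w3')
k=lambda n,u,v:cv2.resize(cv2.imread(f'pics/{n}.png')[v:v+100,u:u+100],None,fx=4,fy=4,interpolation=cv2.INTER_CUBIC)
cv2.imwrite('pics/m3.png',np.vstack([np.hstack([k('s3',120,180),k('d3',205,110)]),cv2.resize(cv2.imread('pics/w3.png')[60:200,140:420],(800,400))])[:600+200])
m=cv2.imread('pics/m3.png');cv2.imwrite('pics/m3.png',cv2.resize(m,(600,600)))
e=readout.observe()['eef_pos'];print(e,proj(a,e),proj(b,e),m.shape)
```

```text
[0.55686888 0.21659022 0.05892487] [172.89685563 235.51497975] [252.34543163 169.70498028] (800, 800, 3)
```

View pics/m3.png

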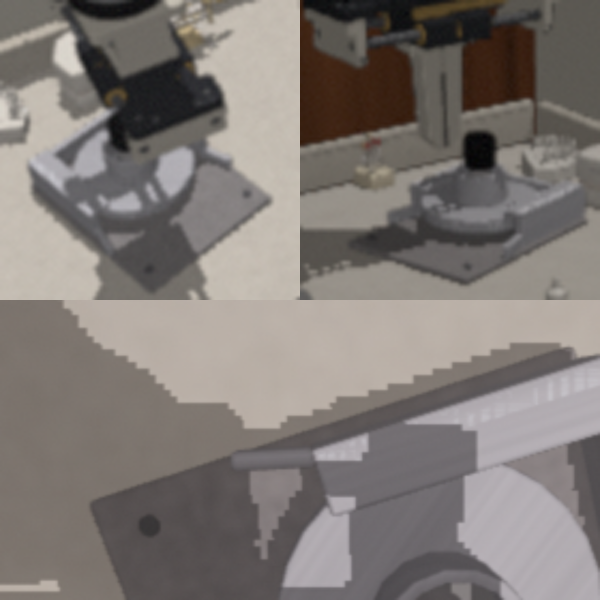

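Run:
```python
from h import *
b=load('side0')
for dz in (0,.01,.02,.03): print(dz,[proj(b,(.6494+sx*(.0465+w),0,.189+dz)).round(1) for sx in(-1,1) for w in (0,.0175)])
w=load('w3');a=load('s3');d=load('d3')
e=np.array([.5569,.2166,.0589])
for dz in (0,.01,.02,.03): print(dz,[proj(c,e+[0,0,dz]).round(1) for c in(w,a,d)])
out=[]
for n in('w3',):out.append(cv2.imread(f'pics/{n}.png')[120:420,60:460])
k=lambda n,u,v:cv2.resize(cv2.imread(f'pics/{n}.png')[v:v+75,u:u+100],None,fx=4,fy=4,interpolation=cv2.INTER_CUBIC)
cv2.imwrite('pics/m4.png',np.vstack([np.hstack([out[0],k('d3',210,120)]),np.hstack([k('side0',300,60),k('s3',130,190)])]))
```

```text
0 [array([325.4, 132.8]), array([318.5, 134.3]), array([359.9, 125.5]), array([366. , 124.2])]
0.01 [array([325.5, 127.9]), array([318.6, 129.3]), array([360.2, 120.8]), array([366.3, 119.5])]
0.02 [array([325.6, 122.9]), array([318.7, 124.3]), array([360.4, 116. ]), array([366.6, 114.8])]
0.03 [array([325.7, 117.9]), array([318.8, 119.2]), array([360.7, 111.3]), array([366.9, 110.1])]
0 [array([280.9, 244.2]), array([172.9, 235.5]), array([252.4, 169.7])]
0.01 [array([281. , 250.9]), array([172.3, 232.8]), array([252.2, 165.8])]
0.02 [array([281.1, 258.2]), array([171.6, 230.1]), array([252. , 161.8])]
0.03 [array([281.2, 266.4]), array([171. , 227.4]), array([251.8, 157.8])]
```

View pics/m4.png

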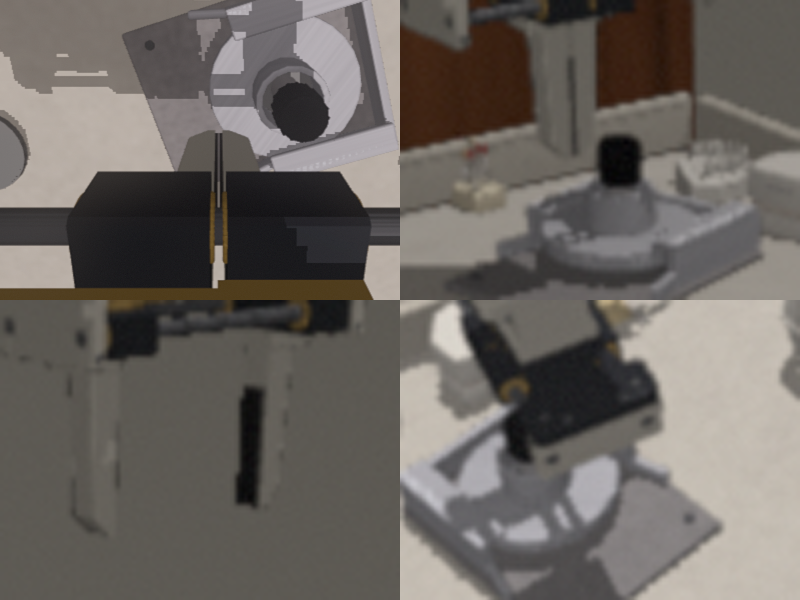

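The picture shows the fingertips about 29 mm higher than the reported TCP: side-view tips are at row ~118, where 133 was predicted. The wrist view agrees, so I'll correct for this offset. Now I'll raise, open and go back over the knob.

Request:
servo_tool(series=[[[0,0,-0.8],[0,0,0]],[[0,0,0],[0,0,0]],[[0,0,0],[0,0,0]],[[0,0,0],[0,0,0]],[[0,0,0],[0,0,0]]], hand=-1)

```text
t: 5.03
eef_pos: [0.5571, 0.2166, 0.0779]
tool_rot: [-0.0, 0.707, 0.707, -0.001]
force: [-0.0, 0.4, -0.4]
opening: 0.0287
finger_force: 0.0
```

Request:
servo_tool(series=[[[0.16,0.56,0],[0,0,0]],[[0.16,0.56,0],[0,0,0]],[[0.16,0.56,0],[0,0,0]],[[0,0,0],[0,0,0]],[[0,0,0],[0,0,0]]])

```text
t: 5.45
eef_pos: [0.599, 0.2285, 0.0776]
tool_rot: [-0.0, 0.707, 0.707, -0.001]
force: [-0.7, -0.1, -0.3]
opening: 0.0627
finger_force: 0.0
```

Request:
servo_tool(series=[[[0,0,0],[0,0,0]],[[0,0,0],[0,0,0]],[[0,0,0],[0,0,0]],[[0,0,0],[0,0,0]],[[0,0,0],[0,0,0]]])

```text
t: 5.87
eef_pos: [0.5992, 0.2287, 0.0789]
tool_rot: [-0.0, 0.707, 0.707, -0.0]
force: [-0.8, -0.1, -0.2]
opening: 0.0917
finger_force: 0.0
```

Request:
servo_tool(series=[[[0,0,0.6],[0,0,0]],[[0,0,0.6],[0,0,0]],[[0,0,0.3],[0,0,0]],[[0,0,0.3],[0,0,0]],[[0,0,0],[0,0,0]]])

```text
t: 6.28
eef_pos: [0.5983, 0.2284, 0.0322]
tool_rot: [-0.001, 0.707, 0.707, -0.001]
force: [0.3, 0.8, -1.9]
opening: 0.093
finger_force: 0.0
```

Request:
servo_tool(series=[[[0,0,0],[0,0,0]],[[0,0,0],[0,0,0]],[[0,0,0],[0,0,0]],[[0,0,0],[0,0,0]],[[0,0,0],[0,0,0]]], hand=1)

```text
t: 6.7
eef_pos: [0.5998, 0.2289, 0.0343]
tool_rot: [0.0, 0.707, 0.707, 0.0]
force: [0.4, 1.2, -0.1]
opening: 0.0644
finger_force: 0.0
```

Request:
servo_tool(series=[[[0,0,0],[0,0,0]],[[0,0,0],[0,0,0]],[[0,0,0],[0,0,0]],[[0,0,0],[0,0,0]],[[0,0,0],[0,0,0]]])

```text
t: 7.12
eef_pos: [0.5994, 0.2288, 0.0337]
tool_rot: [-0.0, 0.707, 0.707, -0.0]
force: [-0.9, -0.7, -0.5]
opening: 0.0307
finger_force: 0.0
```

Request:
servo_tool(series=[[[0,0,0],[0,0,0]],[[0,0,0],[0,0,0]],[[0,0,0],[0,0,0]],[[0,0,0],[0,0,0]],[[0,0,0],[0,0,0]]])

```text
t: 7.53
eef_pos: [0.5994, 0.2288, 0.0337]
tool_rot: [-0.0, 0.707, 0.707, -0.0]
force: [0.2, 0.5, 0.5]
opening: 0.0254
finger_force: 30.0
```

Knob gripped: opening 25.4 mm, 30 N. Sliding out.

Request:
servo_tool(series=[[[-0.1,-0.3,0],[0,0,0]],[[-0.1,-0.3,0],[0,0,0]],[[-0.1,-0.3,0],[0,0,0]],[[-0.1,-0.3,0],[0,0,0]],[[-0.1,-0.3,0],[0,0,0]]])

```text
t: 7.95
eef_pos: [0.5607, 0.2158, 0.0337]
tool_rot: [-0.0, 0.707, 0.707, -0.0]
force: [0.1, 0.3, -1.4]
opening: 0.0251
finger_force: 30.0
```

Request:
servo_tool(series=[[[-0.1,-0.3,0],[0,0,0]],[[-0.1,-0.3,0],[0,0,0]],[[-0.1,-0.3,0],[0,0,0]],[[-0.1,-0.3,0],[0,0,0]],[[-0.1,-0.3,0],[0,0,0]]])

```text
t: 8.37
eef_pos: [0.5235, 0.2035, 0.0337]
tool_rot: [-0.0, 0.707, 0.707, -0.0]
force: [0.8, -0.5, -1.5]
opening: 0.0255
finger_force: 30.0
```

Request:
servo_tool(series=[[[-0.1,-0.3,0],[0,0,0]],[[-0.05,-0.15,0],[0,0,0]],[[0,0,0],[0,0,0]],[[0,0,0],[0,0,0]],[[0,0,0],[0,0,0]]])

```text
t: 8.78
eef_pos: [0.5137, 0.2002, 0.0337]
tool_rot: [0.0, 0.707, 0.707, 0.0]
force: [-0.7, 0.6, -2.0]
opening: 0.0252
finger_force: 30.0
```

Request:
servo_tool(series=[[[0,0,-0.2],[0,0,0]],[[0,0,-0.3],[0,0,0]],[[0,0,-0.4],[0,0,0]],[[0,0,-0.5],[0,0,0]],[[0,0,-0.6],[0,0,0]]])

```text
t: 9.2
eef_pos: [0.5131, 0.2, 0.0847]
tool_rot: [-0.0, 0.707, 0.707, -0.0]
force: [-0.9, -0.7, -0.9]
opening: 0.0255
finger_force: 30.0
```

Request:
servo_tool(series=[[[0,0,-0.6],[0,0,0]],[[0,0,-0.6],[0,0,0]],[[0,0,-0.6],[0,0,0]],[[0,0,-0.4],[0,0,0]],[[0,0,-0.2],[0,0,0]]])

```text
t: 9.62
eef_pos: [0.5143, 0.2005, 0.1461]
tool_rot: [0.001, 0.707, 0.707, 0.002]
force: [0.0, -0.6, -3.2]
opening: 0.0253
finger_force: 30.0
```

Run:
```python
from h import *
s=readout.observe();print(s['eef_pos'],s['force'],s['opening'])
snap('side','d5')
```

```text
[0.51430314 0.20045916 0.14607286] [ 0.00664598 -0.59482521 -3.24430024] 0.025286708406663822
```

View pics/d5.png

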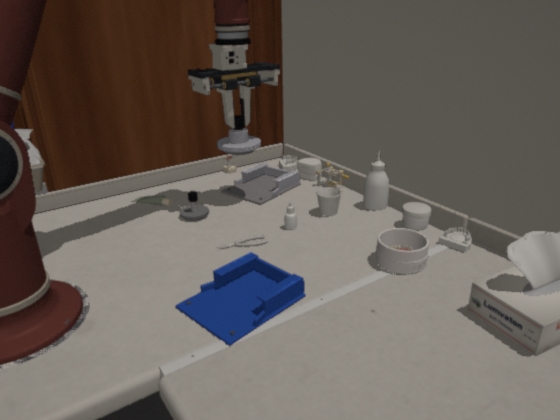

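The lids hang level, 11 cm up. Carrying them to the pot with the path bent around the cup.

Request:
servo_tool(series=[[[-0.4,0,0],[0,0,0]],[[-0.8,0,0],[0,0,0]],[[-1,0,0],[0,0,0]],[[-1,0,0],[0,0,0]],[[-1,0,0],[0,0,0]]])

```text
t: 10.08
eef_pos: [0.5121, 0.0928, 0.1426]
tool_rot: [-0.001, 0.707, 0.707, -0.001]
force: [0.6, -0.2, -0.7]
opening: 0.025
finger_force: 30.0
```

Request:
servo_tool(series=[[[-1,0,0],[0,0,0]],[[-1,0,0],[0,0,0]],[[-1,0,0],[0,0,0]],[[-1,0,0],[0,0,0]],[[-1,0,0],[0,0,0]]])

```text
t: 10.5
eef_pos: [0.5118, -0.0322, 0.1426]
tool_rot: [-0.001, 0.707, 0.707, -0.001]
force: [0.6, 0.1, -3.2]
opening: 0.0253
finger_force: 30.0
```

Request:
servo_tool(series=[[[-1,0.4,0],[0,0,0]],[[-1,0.5,0],[0,0,0]],[[-1,0.5,0],[0,0,0]],[[-0.8,0.5,0],[0,0,0]],[[-0.6,0.4,0],[0,0,0]]])

```text
t: 10.92
eef_pos: [0.5698, -0.144, 0.1424]
tool_rot: [-0.0, 0.708, 0.706, -0.001]
force: [0.3, 0.3, -2.4]
opening: 0.0254
finger_force: 30.0
```

Request:
servo_tool(series=[[[-0.8,0.4,0],[0,0,0]],[[-0.8,0.4,0],[0,0,0]],[[-0.7,0.25,0],[0,0,0]],[[-0.5,0,0],[0,0,0]],[[-0.3,0,0],[0,0,0]]])

```text
t: 11.33
eef_pos: [0.5952, -0.2204, 0.1423]
tool_rot: [-0.001, 0.708, 0.706, -0.001]
force: [0.0, 0.6, -2.4]
opening: 0.0254
finger_force: 30.0
```

Request:
servo_tool(series=[[[0,0,0],[0,0,0]],[[0,0,0],[0,0,0]],[[0,0,0],[0,0,0]],[[0,0,0],[0,0,0]],[[0,0,0],[0,0,0]]])

```text
t: 11.75
eef_pos: [0.5971, -0.216, 0.1439]
tool_rot: [-0.0, 0.706, 0.708, 0.0]
force: [0.0, -0.3, -1.8]
opening: 0.0249
finger_force: 30.0
```

Request:
servo_tool(series=[[[-0.36,0,0.3],[0,0,0]],[[0,0,0.5],[0,0,0]],[[0,0,0.6],[0,0,0]],[[0,0,0.5],[0,0,0]],[[0,0,0.3],[0,0,0]]])

```text
t: 12.17
eef_pos: [0.5958, -0.2267, 0.0866]
tool_rot: [-0.001, 0.707, 0.707, -0.001]
force: [-0.2, 0.3, -2.5]
opening: 0.0251
finger_force: 30.0
```

Request:
servo_tool(series=[[[0,0,0],[0,0,0]],[[0,0,0],[0,0,0]],[[0,0,0],[0,0,0]],[[0,0,0],[0,0,0]],[[0,0,0],[0,0,0]]])

```text
t: 12.58
eef_pos: [0.5976, -0.2267, 0.0896]
tool_rot: [0.001, 0.707, 0.707, 0.0]
force: [0.7, 0.6, -2.3]
opening: 0.0253
finger_force: 30.0
```

Run:
```python
from h import *
s=readout.observe();e=s['eef_pos'];print(e)
a=snap('scene','s6');b=snap('side','d6')
x,y=e[:2];z=e[2]-.0277
def k(n,u,v,c):
    i=cv2.resize(cv2.imread(f'pics/{n}.png')[v:v+120,u:u+80],None,fx=5,fy=5,interpolation=cv2.INTER_CUBIC)
    for zz,r,col in((z+.018,.05,(0,0,255)),(.046,.044,(0,255,0))):
        p=((circ(c,x,y,zz,r)-[u,v]+.5)*5).astype(int);cv2.polylines(i,[p],True,col,1)
    return i
cv2.imwrite('pics/m6.png',np.hstack([k('s6',280,90,a),k('d6',363,170,b)]))
```

```text
[ 0.59762062 -0.22668017  0.08958743]
```

View pics/m6.png

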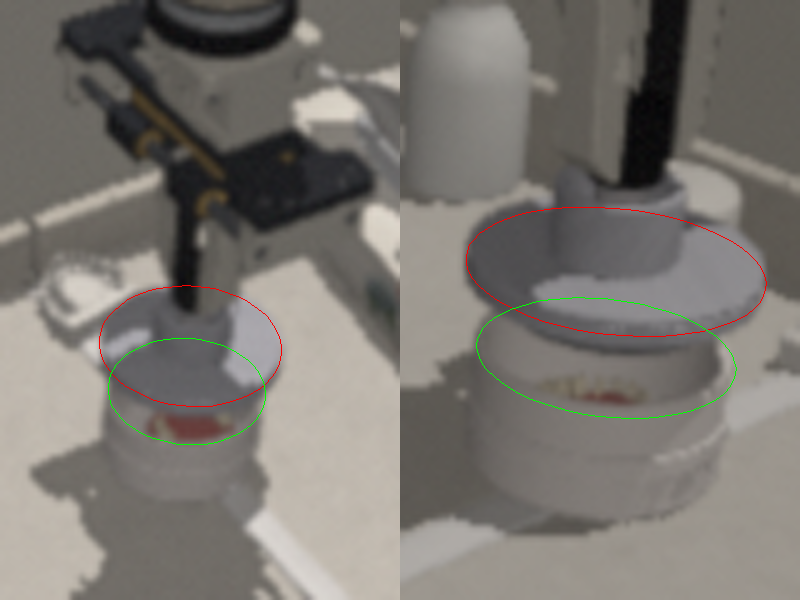

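Red (cover) fits in both views. The pot is about 1 mm in -x and 2 mm in +y from the current axis. Correcting, then lowering gently.

Request:
servo_tool(series=[[[0.09,-0.04,0],[0,0,0]],[[0,0,0.2],[0,0,0]],[[0,0,0.2],[0,0,0]],[[0,0,0.2],[0,0,0]],[[0,0,0],[0,0,0]]])

```text
t: 13.1
eef_pos: [0.5948, -0.2238, 0.072]
tool_rot: [-0.001, 0.707, 0.707, -0.001]
force: [0.7, 0.5, -2.3]
opening: 0.0252
finger_force: 30.0
```

Request:
servo_tool(series=[[[0,0,0.07],[0,0,0]],[[0,0,0.07],[0,0,0]],[[0,0,0],[0,0,0]],[[0,0,0],[0,0,0]],[[0,0,0],[0,0,0]]])

```text
t: 13.52
eef_pos: [0.5961, -0.2243, 0.0703]
tool_rot: [0.0, 0.707, 0.707, 0.0]
force: [-0.2, -0.5, -2.0]
opening: 0.0254
finger_force: 30.0
```

Request:
servo_tool(series=[[[0,0,0.06],[0,0,0]],[[0,0,0.06],[0,0,0]],[[0,0,0.05],[0,0,0]],[[0,0,0],[0,0,0]],[[0,0,0],[0,0,0]]])

```text
t: 13.93
eef_pos: [0.5962, -0.2243, 0.0659]
tool_rot: [0.0, 0.707, 0.707, 0.0]
force: [0.8, -0.3, -2.3]
opening: 0.0255
finger_force: 30.0
```

Request:
servo_tool(series=[[[0,0,0.06],[0,0,0]],[[0,0,0],[0,0,0]],[[0,0,0.04],[0,0,0]],[[0,0,0],[0,0,0]],[[0,0,0],[0,0,0]]])

```text
t: 14.35
eef_pos: [0.5962, -0.2243, 0.0636]
tool_rot: [0.0, 0.707, 0.707, 0.0]
force: [1.0, 0.9, -0.8]
opening: 0.0251
finger_force: 30.0
```

Request:
servo_tool(series=[[[0,0,0.03],[0,0,0]],[[0,0,0],[0,0,0]],[[0,0,0],[0,0,0]],[[0,0,0],[0,0,0]],[[0,0,0],[0,0,0]]])

```text
t: 14.77
eef_pos: [0.5962, -0.2243, 0.0636]
tool_rot: [0.0, 0.707, 0.707, 0.0]
force: [-1.0, 1.0, 5.2]
opening: 0.0255
finger_force: 30.0
```

Seated: it stopped at the expected height with +5 N. Letting go, then lowering around the collar.

Request:
servo_tool(series=[[[0,0,0],[0,0,0]],[[0,0,0],[0,0,0]],[[0,0,0],[0,0,0]],[[0,0,0],[0,0,0]],[[0,0,0],[0,0,0]]], hand=-1)

```text
t: 15.18
eef_pos: [0.5958, -0.2242, 0.0623]
tool_rot: [-0.0, 0.707, 0.707, -0.0]
force: [-0.3, 0.6, 0.4]
opening: 0.0541
finger_force: 0.0
```

Request:
servo_tool(series=[[[0,0,0],[0,0,0]],[[0,0,0],[0,0,0]],[[0,0,0],[0,0,0]],[[0,0,0],[0,0,0]],[[0,0,0],[0,0,0]]])

```text
t: 15.6
eef_pos: [0.596, -0.2242, 0.0627]
tool_rot: [-0.0, 0.707, 0.707, 0.0]
force: [0.9, 0.1, 0.2]
opening: 0.0874
finger_force: 0.0
```

Request:
servo_tool(series=[[[0,0,0.3],[0,0,0]],[[0,0,0.3],[0,0,0]],[[0,0,0.2],[0,0,0]],[[0,0,0],[0,0,0]],[[0,0,0],[0,0,0]]])

```text
t: 16.02
eef_pos: [0.5955, -0.224, 0.0418]
tool_rot: [-0.001, 0.707, 0.707, -0.0]
force: [-0.3, -0.2, 0.4]
opening: 0.0927
finger_force: 0.0
```

Request:
servo_tool(series=[[[0,0,0.15],[0,0,0]],[[0,0,0.15],[0,0,0]],[[0,0,0],[0,0,0]],[[0,0,0],[0,0,0]],[[0,0,0],[0,0,0]]])

```text
t: 16.43
eef_pos: [0.596, -0.2243, 0.0353]
tool_rot: [0.0, 0.707, 0.707, 0.0]
force: [-0.5, 0.0, -0.5]
opening: 0.093
finger_force: 0.0
```

Run:
```python
from h import *
s=readout.observe();e=s['eef_pos'];print(e,s['force'],s['opening'])
a=snap('scene','s7');b=snap('side','d7');w=snap('wrist','w7')
x,y=e[:2]
def k(n,u,v,c):
    i=cv2.resize(cv2.imread(f'pics/{n}.png')[v:v+100,u:u+80],None,fx=5,fy=5,interpolation=cv2.INTER_CUBIC)
    for zz,r,col in((.054,.05,(0,0,255)),(.084,.022,(0,255,0))):
        p=((circ(c,x,y,zz,r)-[u,v]+.5)*5).astype(int);cv2.polylines(i,[p],True,col,1)
    return i
cv2.imwrite('pics/m7.png',np.hstack([k('s7',280,100,a),k('d7',363,170,b)]))
```

```text
[ 0.59604989 -0.2242729   0.03526898] [-0.53445297  0.00316097 -0.4515754 ] 0.0930459900214926
```

View pics/m7.png

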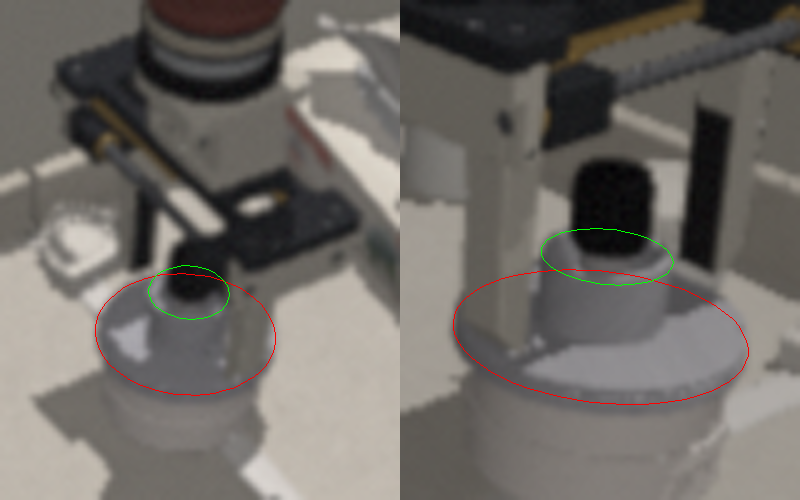

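The lid is seated level, the fingers straddle the collar, and the tips are just above the cover's top. Closing.

Request:
servo_tool(series=[[[0,0,0],[0,0,0]],[[0,0,0],[0,0,0]],[[0,0,0],[0,0,0]],[[0,0,0],[0,0,0]],[[0,0,0],[0,0,0]]], hand=1)

```text
t: 17.0
eef_pos: [0.596, -0.2242, 0.0352]
tool_rot: [-0.0, 0.707, 0.707, 0.0]
force: [0.2, -0.5, -1.4]
opening: 0.0641
finger_force: 0.0
```

Request:
servo_tool(series=[[[0,0,0],[0,0,0]],[[0,0,0],[0,0,0]],[[0,0,0],[0,0,0]],[[0,0,0],[0,0,0]],[[0,0,0],[0,0,0]]])

```text
t: 17.42
eef_pos: [0.5959, -0.2242, 0.0352]
tool_rot: [-0.0, 0.707, 0.707, -0.0]
force: [0.9, 0.8, 0.0]
opening: 0.0427
finger_force: 30.0
```

Request:
servo_tool(series=[[[0,0,0],[0,0,0]],[[0,0,0],[0,0,0]],[[0,0,-0.05],[0,0,0]],[[0,0,-0.05],[0,0,0]],[[0,0,-0.1],[0,0,0]]])

```text
t: 17.83
eef_pos: [0.5957, -0.2241, 0.04]
tool_rot: [-0.0, 0.707, 0.707, -0.0]
force: [1.0, -0.1, -0.5]
opening: 0.0428
finger_force: 30.0
```

Collar held (42.8 mm). Lifting straight up.

Request:
servo_tool(series=[[[0,0,-0.2],[0,0,0]],[[0,0,-0.25],[0,0,0]],[[0,0,-0.3],[0,0,0]],[[0,0,-0.3],[0,0,0]],[[0,0,-0.3],[0,0,0]]])

```text
t: 18.25
eef_pos: [0.5962, -0.2243, 0.0751]
tool_rot: [0.0, 0.707, 0.707, 0.0]
force: [-1.0, -0.1, -0.4]
opening: 0.0424
finger_force: 30.0
```

Request:
servo_tool(series=[[[0,0,-0.3],[0,0,0]],[[0,0,-0.3],[0,0,0]],[[0,0,-0.3],[0,0,0]],[[0,0,-0.3],[0,0,0]],[[0,0,-0.3],[0,0,0]]])

```text
t: 18.67
eef_pos: [0.596, -0.2242, 0.1123]
tool_rot: [0.0, 0.707, 0.707, 0.0]
force: [0.2, -0.2, -1.1]
opening: 0.0428
finger_force: 30.0
```

Request:
servo_tool(series=[[[0,0,-0.4],[0,0,0]],[[0,0,-0.4],[0,0,0]],[[0,0,-0.4],[0,0,0]],[[0,0,-0.4],[0,0,0]],[[0,0,-0.4],[0,0,0]]])

```text
t: 19.08
eef_pos: [0.596, -0.2243, 0.1626]
tool_rot: [0.0, 0.707, 0.707, 0.0]
force: [0.3, 0.7, 0.1]
opening: 0.0431
finger_force: 30.0
```

Request:
servo_tool(series=[[[0,0,-0.3],[0,0,0]],[[0,0,-0.2],[0,0,0]],[[0,0,-0.1],[0,0,0]],[[0,0,0],[0,0,0]],[[0,0,0],[0,0,0]]])

```text
t: 19.5
eef_pos: [0.5957, -0.2242, 0.1761]
tool_rot: [-0.0, 0.707, 0.707, -0.0]
force: [-0.1, -0.8, -1.5]
opening: 0.0431
finger_force: 30.0
```

Request:
servo_tool(series=[[[0,0,0],[0,0,0]],[[0,0,0],[0,0,0]],[[0,0,0],[0,0,0]],[[0,0,0],[0,0,0]],[[0,0,0],[0,0,0]]])

```text
t: 19.92
eef_pos: [0.5959, -0.2242, 0.1762]
tool_rot: [-0.0, 0.707, 0.707, -0.0]
force: [0.5, 0.8, 0.3]
opening: 0.0424
finger_force: 30.0
```

Run:
```python
from h import *
s=readout.observe();e=s['eef_pos'];print(e,s['force'],s['opening'],s['finger_force'])
b=snap('side','d8'); i=cv2.imread('pics/d8.png')
# lower edge of cover expected pixel at 0.047+rise; knob top pixels
z=.047+e[2]-.0352
print('cover low',proj(b,[.596,-.2242,z]),'knob top',proj(b,[.596,-.2242,.114]))
g=i.sum(2)/3
u=int(proj(b,[.596,-.2242,.1])[0])
for v in range(90,270,4): print(v,g[v,u-4:u+5:4].astype(int),end='; ')
# pot/cup region unchanged vs d6 (below rim), dock
d0=cv2.imread('pics/d6.png').astype(int)
for n,(u0,u1,v0,v1) in dict(pot=(370,435,250,272),cup=(312,345,188,218),drop=(280,302,203,232)).items(): print(n,np.abs(i[v0:v1,u0:u1].astype(int)-d0[v0:v1,u0:u1]).mean())
```

```text
[ 0.59591006 -0.22418084  0.17624526] [0.47298598 0.83751895 0.31993807] 0.04241550781151079 29.999739727936685
cover low [409.73951429 163.17215016] knob top [405.44144649 204.78899891]
90 [79 19 27]; 94 [56 34 67]; 98 [64 55 48]; 102 [70 29 42]; 106 [103  99  97]; 110 [88 99 99]; 114 [ 88 100  99]; 118 [ 87 100  99]; 122 [88 99 96]; 126 [ 87 100  94]; 130 [ 90 104 104]; 134 [ 89 113  89]; 138 [ 90 100  97]; 142 [ 94 100 101]; 146 [93 99 91]; 150 [ 95 100  93]; 154 [69 98 95]; 158 [76 89 95]; 162 [136 137 138]; 166 [ 91 101 114]; 170 [93 94 97]; 174 [93 91 93]; 178 [92 92 91]; 182 [92 93 93]; 186 [91 92 92]; 190 [138 123  93]; 194 [ 87  94 122]; 198 [88 88 87]; 202 [49 20 36]; 206 [ 5 11 10]; 210 [ 8 11 11]; 214 [12  9 11]; 218 [ 6  9 10]; 222 [75 83 80]; 226 [81 95 89]; 230 [82 95 89]; 234 [86 95 97]; 238 [53 66 97]; 242 [54 86 97]; 246 [94 97 97]; 250 [72 69 71]; 254 [119 121 122]; 258 [121 123 123]; 262 [118 129 137]; 266 [121 122 122]; pot 2.3566433566433567
cup 1.2811447811447811
drop 1.3510971786833856
```

```bash
python3 -c "
from bench import manip
print(manip.finish_job())"
```

```text
the job is handed in; nothing more can be done
None
```

The job is handed in: the inner lid is seated in the pot and the cover is held level, about 7 cm above the knob; the first knob grip closed on nothing because the fingertips sit about 29 mm above the reported TCP, so I corrected for that and redid it, and the last check (pixel comparison only, no picture viewed) showed pot, cup and dropper bottle unmoved.

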